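Close the polishing hood's sash with the hook pole

ROBOT

A 6-joint arm with a two-finger parallel gripper is mounted at the origin on a cart in front of the work surface, level with it; the furniture and walls round the work are solid. World frame = base frame: x ahead of the robot, y to its left, z up, the work surface at z = 0. Lengths are in m, angles in rad, forces in N, time in s.
With the tool pointing down it reaches from about 0.425 to 0.95 m from the base axis. Payload 3.5 kg.
Tool frame: the origin (TCP) lies between the finger pads; the fingertips stand 17 mm ahead of it and the grasp point (between the pads) lies 2 mm behind it (env.tip_reach is the distance from the TCP to the fingertips, in m); z points along the fingers, y is the line along which they close (so a half turn about z gives the same grasp; the last joint's range is limited). The gripper opens to 85 mm and grips with 20 to 120 N. Pads are 22 mm wide; open, the fingers measure 114 mm over their backs; the gripper's body (76 mm by 85 mm) begins 54 mm behind the grasp point. The pads swing forward as they close: fully open they stand 13 mm farther back than shut.
Start: joints at [1.071, 0.286, 1.577, -0, 1.279, -0.15], TCP at [0.231, 0.634, 0.248] pointing down, gripper open.
Joint ranges: [-2.77, 2.77], [-0.9, 2.22], [0.21, 2.48], [-1.53, 4.67], [0.24, 2.81], [-2.84, 2.84]. Speed limits (rad/s): [2.79, 2.79, 3.14, 3.14, 3.14, 3.14].

INTERFACE

Orientations are given as a unit quaternion [w, x, y, z].
In Python, from workcell import env, solver, grab_frame, hand_in, sensors gives the robot as it stands. The module is installed in compiled form; this text tells all that it offers. Calls block until the motion is done:
- env.move_pose(position, orientation): joint-space move of the TCP to a pose.
- env.servo_line(position, speed=0.15, rot=None, force_limit=None): straight line of the TCP; rot=None keeps the orientation; speed is the mean speed in m/s. With force_limit (N) it stops when the force on the tool has changed by that much, and returns True; else False.
- env.goto_joints(angles): joint-space move.
- env.set_gripper(opening, squeeze=None): finger opening in m; squeeze is the grip in N (None keeps the last); returns when the fingers have stopped.
- env.wait(seconds).
- solver.solve_ik(position, orientation): joint angles nearest the present ones, or None.
- grab_frame(name): name is "scene" or "top" or "wrist"; returns a dict with "pixels" (384x512x3 uint8, red, green, blue), "mtx" (3x3 intrinsics, pixels), "D" ([k1, k2, p1, p2, k3] as OpenCV has them; the pictures are not rectified), "R" (3x3) and "t" (3): a world point X has camera coordinates R X + t; the wrist camera has in their place "mount" (4x4, takes a point from camera to tool coordinates, whose origin is the TCP and whose axes are the flange's). Camera axes: x right, y down, z forward; pixel columns grow to the right and rows downward; lengths in m; the calibration is good to about 2 mm. A picture is of the moment at which its call begins: read the wrist's pose just before it. There is no depth.
A pose or a line that the arm cannot do raises env.Unreachable and nothing moves.
- hand_in(): hands the job in, once; it reports no verdict.
Readings, each from a call of its own:
- sensors.current_clock(): time.
- sensors.current_joint_pos(): joint angles.
- sensors.current_joint_velocities(): joint speeds.
- sensors.current_joint_efforts(): joint torques, N m.
- sensors.current_ee_pos(): TCP position.
- sensors.current_eef_rot(): TCP orientation.
- sensors.current_ft_force(): force on the tool from outside, world axes, zero at the start.
- sensors.current_ft_torque(): the same for the moment, N m.
- sensors.current_finger_gap(): finger opening in m.
Only numpy, scipy, OpenCV 4.12 (cv2) and the standard library are available. Lean on these libraries where they do the work, as an engineer would, in place of code of your own. Each camera call takes 0.05 s, during which the arm holds its last target. There are 200 camera calls.

TASK

Close the polishing hood: take the hook pole from its forked rest, hook it into the ring on the sloping sash and pull the sash down until it is fully shut, then unhook and lay the pole back in both forks of its rest, the same way round as before. Work the sash with the pole alone - the gripper and arm must not touch the hood - and leave the other things on the bench where they are.

Things in the scene. Friction and masses are not known exactly. Their poses are not given: they have to be found in the camera images.
- pole_grip (a point): Hook pole, 0.12 kg, loose: centre of its wooden handle, a bar 140 long, 16 wide (y), 20 mm high (z). x runs along the pole to the hook. An 8 mm steel rod continues to 190 mm ahead of this point and bends into the hook, one leg pointing to -z (down in the rest). At the start this point is 60 mm above the bench, within 8 mm of rest_seat along x; grip across the width, between the forks.
- hook_tip (a point): End of the hook's leg, at (184, 0, -24) mm from pole_grip in the pole's axes (same axes). The leg is 8 mm thick, leans 6 mm back towards the handle from the bend to this point, and ends 4 mm below it.
- rest_seat (a point): Pole rest, a fixed dark steel plate 150 x 70 mm with two upright forks 50 mm either side of its middle, 8 mm thick. Point: where the lying handle's centre belongs, 60 mm above the bench; x along the lying pole to the hook end, z up. Slots 24 mm wide, floors 10 mm below this point, straight prongs to 10 mm above it, flared lips to about 25 mm above it.
- sash_ring (a point): Centre of the pull ring on the hood's sash. x up the slope (34 deg from level, away from the robot), z outward at right angles to the slope, the ring's axis. Steel eye of 8 mm bar, hole 32 mm, parallel to the slope, 37 mm off the sash's face; a bent stem on its up-slope side carries it, the down-slope side is free. The hook's leg enters along -z and pulls towards -x.
- sash (a joint): Travel of the sash down the slope, in m: 0 = fully up (open), 0.070 = fully down (shut, at its stop). It starts between 0 and 0.02, stays where it is left, and needs about 3 N to pull it down.
- shield_edge (a point): Middle of the lower edge of the clear eye shield fixed across the hood's front; axes as hood. It lies 62 mm farther out from the slope than the ring's plane, 105 mm down the slope from the ring of a fully open sash. Shield 172 mm wide, 65 mm on outward square to the slope, 10 mm metal edge rails; one arm at its -y end, other end free. The pole must pass beneath it, about parallel to the slope.
- hood: Polishing hood of grey sheet steel, fixed, 170 wide, 167 deep, 298 mm high, with its sash and ring. Origin mid-width on the bench, 90 mm behind the front wall; x level to its back, z up. The front wall is 197 mm high; above it the front slopes back and up at 34 degrees, with an opening that the sash covers when shut.
- pocket_scale: Bystander, to be left alone: pocket scale, flat, 64 x 120 x 14 mm; origin in the middle of its underside.
- flux_tin: Bystander, to be left alone: small round black tin, 41 mm wide, 24 mm high; origin in the middle of its underside.
- marker: Bystander, to be left alone: capped marker pen, 135 mm long, lying; origin in the middle of its underside.
- doming_block: Bystander, to be left alone: brass cube with hollows, 42 mm; origin in the middle of its underside.
- screwdriver: Bystander, to be left alone: screwdriver with a red handle, 170 mm, lying; origin in the middle of its underside.
- pliers_round: Bystander, to be left alone: pliers with blue handles, 49 x 140 x 12 mm, lying; origin in the middle of its underside.
- masking_tape: Bystander, to be left alone: roll of masking tape, 100 mm across, 24 mm high, lying flat; origin in the middle of its underside.

How it is judged:
On the way, in this order (a step that is already met when the one before it is completed fails the run):
1. the hook is through the sash's ring (x of hook_tip in the frame of sash_ring between -0.022 and 0.018 m and y of hook_tip in the frame of sash_ring between -0.017 and 0.017 m and z of hook_tip in the frame of sash_ring between -0.032 and -0.006 m), for 0.1 s.
2. the sash is pulled fully shut with the hook still in the ring (all of step 1 and value of joint sash above 0.065 m), for 0.1 s.
At the end, for the whole second after the job is handed in: The sash is shut to within 5 mm of its stop, and the pole lies level in both forks of its rest, hook end the same way as at the start with the leg hanging down: handle centre within 25 mm of rest_seat along the pole, 8 mm across and about 5 mm in height (value of joint sash above 0.065 m and x of pole_grip in the frame of rest_seat between -0.025 and 0.025 m and y of pole_grip in the frame of rest_seat between -0.008 and 0.008 m and z of pole_grip in the frame of rest_seat between -0.005 and 0.006 m and x of hook_tip in the frame of rest_seat above 0.13 m and angle between pole_grip's own z axis and vertical below 0.2 rad and angle between the x axis of pole_grip and the x axis of rest_seat, either way round below 0.12 rad); the robot touches nothing.
It fails at once if the gripper or arm touches the hood or sash (contact force between any of the fingers, the arm and hood above 2 N).
It fails at once if another thing on the bench is moved by more than 30 mm (distance of any of pocket_scale, flux_tin, marker, doming_block, screwdriver, pliers_round, masking_tape from where it was at the start of the episode above 0.03 m).
It also fails if it takes over 48 s, if anything falls off the work surface, if the arm or the gripper's body presses on something with over 40 N, if the wrist force passes 120 N, or if a joint passes its speed limit or range.

## Working session

There is one attempt and no reset: what is moved stays moved. The work goes in short steps, each a Python script; the robot and the scene stay as the last script left them, time stands still between calls to the robot, and variables do not carry over. Pictures are saved under pics/ and viewed, on a budget of 10 in all, crops included, one or two more only if the job needs it, and the job is handed in when it is done.

```bash
mkdir -p pics
python3 - <<'E'
from workcell import env, solver, grab_frame, hand_in, sensors
import cv2,numpy as np,pickle
print(sensors.current_clock())
d={}
for n in("scene","top","wrist"):
    p=sensors.current_ee_pos();q=sensors.current_eef_rot()
    f=grab_frame(n);f['p']=p;f['q']=q;d[n]=f
    cv2.imwrite(f"pics/{n}0.png",f["pixels"][:,:,::-1])
    print(n,f["mtx"],f["D"],{k:f[k] for k in f if k in("R","t","mount")})
pickle.dump(d,open("f0.pkl","wb"))
cv2.imwrite("pics/st0.png",cv2.resize(np.hstack([d["scene"]["pixels"],d["top"]["pixels"]])[:,:,::-1],(1024,384)))
print(sensors.current_clock(),p,q)
E
```

```text
0.0
scene [[365.02645995   0.         254.29667093]
 [  0.         365.02645995 189.7522383 ]
 [  0.           0.           1.        ]] [-0.06698069  0.          0.          0.          0.        ] {'R': array([[ 0.82035   , -0.57145276,  0.02162453],
       [-0.35866107, -0.5435928 , -0.7588604 ],
       [ 0.44540781,  0.61477525, -0.65089421]]), 't': array([-0.36846879,  0.48326241,  0.7900449 ])}
top [[466.19592611   0.         250.18760431]
 [  0.         466.19592611 192.67932063]
 [  0.           0.           1.        ]] [-0.0525042  0.         0.         0.         0.       ] {'R': array([[-0.02949987, -0.99955737,  0.00384879],
       [-0.9946534 ,  0.02897347, -0.09912193],
       [ 0.09896654, -0.00675229, -0.99506785]]), 't': array([0.24254977, 0.62783793, 1.30500609])}
wrist [[283.71422803   0.         257.19681029]
 [  0.         283.71422803 191.60327338]
 [  0.           0.           1.        ]] [-0.01793109  0.          0.          0.          0.        ] {'mount': array([[ 7.57153247e-05, -9.44325185e-01, -3.29013584e-01,
         8.46981110e-02],
       [ 9.99999801e-01, -1.34475632e-04,  6.16096251e-04,
        -3.58282553e-04],
       [-6.26039516e-04, -3.29013566e-01,  9.44324987e-01,
        -1.25016380e-01],
       [ 0.00000000e+00,  0.00000000e+00,  0.00000000e+00,
         1.00000000e+00]])}
0.15 [0.23103819 0.63363361 0.24706676] [-3.34058032e-04  1.74014978e-01  9.84742416e-01 -1.02505509e-03]
```

View pics/scene0.png

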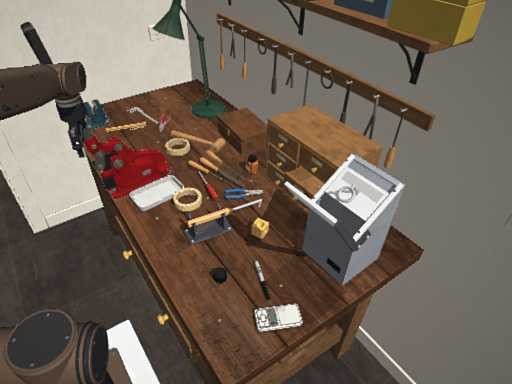

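View pics/top0.png

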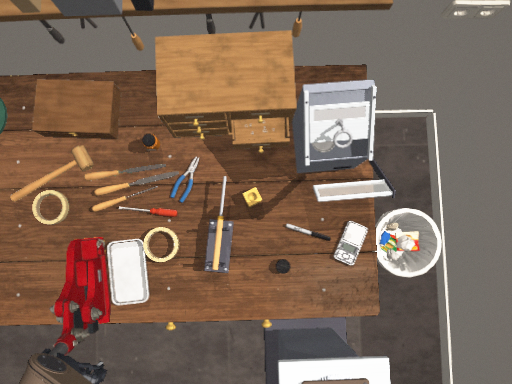

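The scene view shows the pole in its rest (handle about (208,215), hook end about (262,202)), with the hood at the right and its ring at about (345,193). In the top view the rest is at about (219,245), the hook end at (224,178), the ring near (333,135) and the shield at about (350,190). Next I'll enlarge these.

Run:
```python
import cv2,numpy as np
s=cv2.imread("pics/scene0.png");t=cv2.imread("pics/top0.png")
a=cv2.resize(t[160:280,190:290],(400,480),interpolation=2)[:300]
def c(im,x,y,w,h,k):return cv2.resize(im[y:y+h,x:x+w],(w*k,h*k),interpolation=cv2.INTER_CUBIC)
A=np.hstack([c(t,190,170,80,110,5)[:,:400],c(t,290,75,80,110,5)])  # placeholder
# layout: top rest (100x... ) k=4
P=np.zeros((600,800,3),np.uint8)
P[:300,:400]=c(s,178,185,100,75,4)      # scene rest
P[:300,400:]=c(s,290,150,100,75,4)      # scene hood
P[300:,:400]=c(t,195,172,80,60,5)[:300]*0+cv2.rotate(c(t,200,172,60,80,5),cv2.ROTATE_90_CLOCKWISE) if False else c(t,180,200,100,75,4)
P[300:,400:]=c(t,295,118,100,75,4)
cv2.imwrite("pics/z0.png",P)
```

```text
(no output)
```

View pics/z0.png

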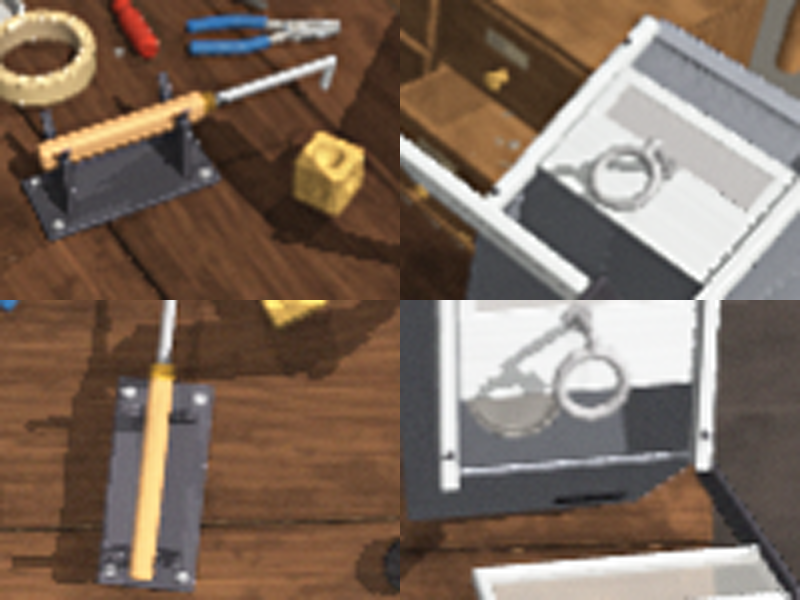

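```bash
cat > h.py <<'E'
import cv2,numpy as np,pickle
from scipy.spatial.transform import Rotation as Ro
def cam(f):
    if "mount" in f:
        T=np.eye(4);q=np.array(f['q']);T[:3,:3]=Ro.from_quat(q[[1,2,3,0]]).as_matrix();T[:3,3]=f['p']
        C=T@f["mount"];return C[:3,:3],C[:3,3]
    R=np.array(f["R"]);return R.T,-R.T@np.array(f["t"])
def ray(f,uv):
    n=cv2.undistortPoints(np.array([[uv]],float),f["mtx"],np.array(f["D"]))[0,0]
    R,c=cam(f);d=R@[n[0],n[1],1];return c,d/np.linalg.norm(d)
def onz(f,uv,z):
    c,d=ray(f,uv);return c+d*(z-c[2])/d[2]
def tri(*fu):
    A=np.zeros((3,3));b=np.zeros(3);L=[]
    for f,uv in fu:
        c,d=ray(f,uv);P=np.eye(3)-np.outer(d,d);A+=P;b+=P@c;L.append((c,d))
    x=np.linalg.solve(A,b)
    return x,[round(np.linalg.norm(np.cross(x-c,d))*1e3,1) for c,d in L]
def proj(f,X):
    R,c=cam(f);p=cv2.projectPoints(np.array([X],float),cv2.Rodrigues(R.T)[0],-R.T@c,f["mtx"],np.array(f["D"]))[0];return p.ravel()
def qw(M):
    q=Ro.from_matrix(M).as_quat();return [q[3],q[0],q[1],q[2]]
E
python3 - <<'E'
from h import *
np.set_printoptions(precision=4,suppress=True)
d=pickle.load(open("f0.pkl","rb"));s,t=d["scene"],d["top"]
print("ring",tri((s,(345.5,195.75)),(t,(342.75,138.75))))
a=onz(t,(215.5,269.25),.07);b=onz(t,(220.5,217),.07)
print("handle",a,b,np.linalg.norm(b-a),np.degrees(np.arctan2(*(b-a)[1::-1])))
print("hook bend",tri((s,(261.25,200)),(t,(224.5,177))),"tip scene z36",onz(s,(259.75,207),.036))
print("scene handle back top",onz(s,(189.25,224.5),.06))
# rest plate corners at z~0 top crop
for uv in[(120,380),(212,385),(193,592),(100,583)]: print("plate",onz(t,(180+uv[0]/4,200+(uv[1]-300)/4),.005))
a=onz(t,(310.75,160),.197);b=onz(t,(367.5,156.75),.197);print("front",a,b)
a=onz(t,(307.5,165.5),.2);b=onz(t,(371,160),.2);print("rails",a,b)
a=onz(t,(295+75/4,118+270/4),.23);b=onz(t,(295+355/4,118+248/4),.23);print("shield",a,b,np.degrees(np.arctan2((b-a)[0],-(b-a)[1])))
E
```

```text
ring (array([0.733 , 0.0017, 0.2689]), [np.float64(1.2), np.float64(1.2)])
handle [0.4228 0.3255 0.07  ] [0.5656 0.3084 0.07  ] 0.1437808200529632 -6.838394785538672
hook bend (array([0.6796, 0.2944, 0.0589]), [np.float64(1.5), np.float64(1.5)]) tip scene z36 [0.6713 0.2878 0.036 ]
scene handle back top [0.4253 0.3245 0.06  ]
plate [0.5609 0.3429 0.005 ]
plate [0.5554 0.2762 0.005 ]
plate [0.4071 0.2938 0.005 ]
plate [0.4154 0.3605 0.005 ]
front [0.6967 0.0697 0.197 ] [ 0.7011 -0.0751  0.197 ]
rails [0.6824 0.0789 0.2   ] [ 0.692  -0.0828  0.2   ]
shield [0.628  0.0697 0.23  ] [ 0.6366 -0.1034  0.23  ] 2.8552327662700914
```

```bash
cat >> h.py <<'E'
GB=-0.015                       # grasp point along handle, in pole x
yaw=np.radians(-6.9); seat=np.array([.491,.3175,.06]); plate=np.array([.4847,.3183,.06])
F=np.diag([-1.,1,-1])
Rrest=Ro.from_euler('z',yaw).as_matrix()
psi=np.radians(2.8)
Rring=Ro.from_euler('z',psi).as_matrix()@Ro.from_euler('y',-np.radians(34)).as_matrix()
ring=np.array([.733,.0017,.2689])
TIP=np.array([.184,0,-.024])
gz=0.0
def tcp_from_grip(g,Rp):        # pole_grip position -> TCP position
    return g+Rp@np.array([GB,0,gz-.002])
def tcp_tip(x,z,y=0.,corr=np.zeros(3)):     # TCP for hook_tip at (x,y,z) in ring frame
    g=ring+Rring@(np.array([x,y,z])-TIP)
    return tcp_from_grip(g,Rring)+corr
E
python3 - <<'E'
from h import *
from workcell import env,solver,sensors
np.set_printoptions(precision=3,suppress=True)
for x,z in[(-.2,.016),(-.16,.016),(-.13,.016),(-.08,.016),(-.002,.016),(-.002,-.013),(-.09,-.013),(-.09,.016),(-.2,.016)]:
    p=tcp_tip(x,z);print(x,z,p,solver.solve_ik(p,qw(Rring@F)))
for dz in(.15,0):
    p=tcp_from_grip(seat+[0,0,dz],Rrest);print(p,solver.solve_ik(p,qw(Rrest@F)))
E
```

```text
-0.2 0.016 [ 0.381 -0.015  0.077] None
-0.16 0.016 [ 0.415 -0.014  0.1  ] None
-0.13 0.016 [ 0.439 -0.013  0.116] None
-0.08 0.016 [ 0.481 -0.011  0.144] [-0.34  -0.31   2.448  0.466  0.49  -2.316]
-0.002 0.016 [ 0.545 -0.007  0.188] [-0.278 -0.201  2.274  0.364  0.529 -2.163]
-0.002 -0.013 [ 0.562 -0.007  0.164] [-0.266 -0.119  2.254  0.394  0.468 -2.19 ]
-0.09 -0.013 [ 0.489 -0.01   0.115] [-0.331 -0.219  2.446  0.547  0.41  -2.399]
-0.09 0.016 [ 0.472 -0.011  0.139] [-0.349 -0.324  2.47   0.481  0.487 -2.339]
-0.2 0.016 [ 0.381 -0.015  0.077] None
[0.476 0.319 0.208] [ 0.414  0.101  1.868 -0.     1.173 -1.037]
[0.476 0.319 0.058] [ 0.414  0.298  1.947 -0.     0.897 -1.037]
```

```bash
cat >> h.py <<'E'
GB=-0.024; TILT=np.radians(15)
def setT(a):
    global TILT; TILT=a
def Q(Rp): return qw(Rp@Ro.from_euler('y',TILT).as_matrix()@F)
def tcp_from_grip(g,Rp):
    return g+Rp@(np.array([GB,0,gz])-.002*np.array([np.sin(TILT),0,np.cos(TILT)]))
E
python3 - <<'E'
import h
from h import *
from workcell import env,solver,sensors
np.set_printoptions(precision=3,suppress=True)
print(Ro.from_euler('y',.2).as_matrix()@F@[0,0,1])
for a in(0,10,15,20):
  h.setT(np.radians(a));print(a)
  for x,z,y in[(-.2,.016,0),(-.16,.016,0),(-.13,.016,0),(-.1,.016,0),(-.002,.016,0),(-.002,-.013,0),(-.09,-.013,0),(-.05,.016,.12),(-.002,.016,.12)]:
    p=tcp_tip(x,z,y);print(x,z,y,solver.solve_ik(p,Q(Rring)))
  for dz in(.15,0):
    p=tcp_from_grip(seat+[0,0,dz],Rrest);print(p,solver.solve_ik(p,Q(Rrest)))
E
```

```text
[-0.199  0.    -0.98 ]
0
-0.2 0.016 0 None
-0.16 0.016 0 None
-0.13 0.016 0 None
-0.1 0.016 0 None
-0.002 0.016 0 [-0.284 -0.213  2.294  0.375  0.523 -2.179]
-0.002 -0.013 0 [-0.272 -0.13   2.274  0.407  0.461 -2.208]
-0.09 -0.013 0 [-0.339 -0.23   2.465  0.566  0.406 -2.425]
-0.05 0.016 0.12 [ 0.008 -0.255  2.383  0.056  0.421 -1.656]
-0.002 0.016 0.12 [ 0.012 -0.193  2.278  0.046  0.464 -1.643]
[0.467 0.32  0.208] [ 0.422  0.086  1.884 -0.     1.172 -1.028]
[0.467 0.32  0.058] [ 0.422  0.285  1.964 -0.     0.893 -1.028]
10
-0.2 0.016 0 None
-0.16 0.016 0 None
-0.13 0.016 0 None
-0.1 0.016 0 [-0.328 -0.282  2.421  0.258  0.626 -2.128]
-0.002 0.016 0 [-0.258 -0.15   2.202  0.192  0.697 -2.001]
-0.002 -0.013 0 [-0.247 -0.074  2.183  0.2    0.64  -2.003]
-0.09 -0.013 0 [-0.303 -0.173  2.376  0.268  0.559 -2.123]
-0.05 0.016 0.12 [ 0.011 -0.193  2.293  0.026  0.623 -1.626]
-0.002 0.016 0.12 [ 0.015 -0.132  2.187  0.022  0.669 -1.619]
[0.467 0.32  0.208] [ 0.387  0.156  1.813  0.087  1.326 -1.091]
[0.467 0.32  0.058] [ 0.387  0.348  1.889  0.097  1.06  -1.117]
15
-0.2 0.016 0 None
-0.16 
[... 479 characters left out ...]
1.403 -1.114]
[0.467 0.32  0.058] [ 0.371  0.383  1.851  0.135  1.143 -1.15 ]
20
-0.2 0.016 0 None
-0.16 0.016 0 [-0.34  -0.274  2.46   0.137  0.734 -2.052]
-0.13 0.016 0 [-0.314 -0.236  2.394  0.125  0.758 -2.015]
-0.1 0.016 0 [-0.291 -0.197  2.328  0.115  0.784 -1.983]
-0.002 0.016 0 [-0.233 -0.074  2.107  0.088  0.875 -1.901]
-0.002 -0.013 0 [-0.224 -0.003  2.088  0.089  0.823 -1.897]
-0.09 -0.013 0 [-0.271 -0.099  2.283  0.115  0.729 -1.968]
-0.05 0.016 0.12 [ 0.015 -0.117  2.201  0.011  0.813 -1.612]
-0.002 0.016 0.12 [ 0.018 -0.058  2.093  0.01   0.863 -1.608]
[0.466 0.32  0.208] [ 0.357  0.232  1.745  0.158  1.479 -1.133]
[0.466 0.32  0.058] [ 0.357  0.42   1.813  0.168  1.226 -1.176]
```

Run:
```python
from h import *
from workcell import env,solver,sensors,grab_frame
np.set_printoptions(precision=4,suppress=True)
P=lambda dz:tcp_from_grip(seat+[0,0,dz],Rrest)
env.move_pose(P(.10),Q(Rrest))
env.servo_line(P(0),speed=.12,force_limit=10)
print(sensors.current_clock(),sensors.current_ee_pos(),sensors.current_ft_force())
env.set_gripper(0.0,squeeze=70)
print("gap",sensors.current_finger_gap(),sensors.current_ft_force())
env.servo_line(P(.11),speed=.12)
L=Ro.from_euler('z',psi).as_matrix()
g0=ring+Rring@(np.array([-.125,0,.016])-TIP)
env.servo_line(tcp_from_grip(g0+[0,0,.03],L),speed=.2,rot=Q(L))
print("gap",sensors.current_finger_gap(),sensors.current_clock(),sensors.current_ee_pos(),sensors.current_ft_force())
env.servo_line(tcp_tip(-.125,.016),speed=.1,rot=Q(Rring))
d={}
for n in("scene","top"):
    d[n]=grab_frame(n)
pickle.dump(d,open("f1.pkl","wb"))
print(sensors.current_clock(),sensors.current_ee_pos(),tcp_tip(-.125,.016))
s,t=d["scene"]["pixels"],d["top"]["pixels"]
c=lambda im,x,y,w,h,k:cv2.resize(im[y:y+h,x:x+w],(w*k,h*k),interpolation=2)
cv2.imwrite("pics/z1.png",np.hstack([c(s,270,150,100,100,4),c(t,290,115,100,100,4)])[:,:,::-1])
g=tcp_tip(-.125,.016);tip=ring+Rring@np.array([-.125,0,.016]);bend=tip+Rring@np.array([.006,0,.024])
for n in d: print(n,"tip",proj(d[n],tip),"bend",proj(d[n],bend),"ring",proj(d[n],ring))
```

```text
2.625 [0.4673 0.3208 0.0589] [ 1.042  -0.2031  0.4923]
gap 0.015224956204163401 [0.2259 0.1567 2.3616]
gap 0.014422198606607144 6.1583 [ 0.4303 -0.0126  0.1573] [ 0.345   0.5767 -0.9418]
7.0 [ 0.437  -0.013   0.1153] [ 0.4356 -0.0128  0.114 ]
scene tip [312.2461 229.7353] bend [311.002  224.8085] ring [345.955  195.6839]
top tip [342.3533 188.4298] bend [344.6056 190.8381] ring [342.4442 139.1304]
```

View pics/z1.png

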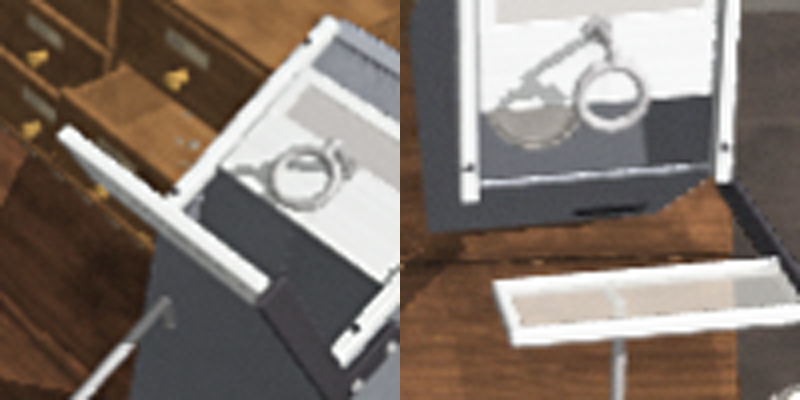

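The hook is at scene (311,225.5) for the bend and (313,231) for the tip, within 1–2 px of prediction. In the top view it lies under the shield's plane at about (343,188). Advancing over the ring.

Run:
```python
from h import *
from workcell import env,solver,sensors,grab_frame
np.set_printoptions(precision=4,suppress=True)
print(env.servo_line(tcp_tip(-.002,.016),speed=.1,force_limit=8),sensors.current_ee_pos(),tcp_tip(-.002,.016),sensors.current_ft_force(),sensors.current_clock())
d={}
for n in("scene","top"): d[n]=grab_frame(n)
pickle.dump(d,open("f2.pkl","wb"))
s,t=d["scene"]["pixels"],d["top"]["pixels"]
c=lambda im,x,y,w,h,k:cv2.resize(im[y:y+h,x:x+w],(w*k,h*k),interpolation=2)
cv2.imwrite("pics/z2.png",np.hstack([c(s,315,165,50,50,8),c(t,315,110,50,50,8)])[:,:,::-1])
tip=ring+Rring@np.array([-.002,0,.016]);bend=tip+Rring@np.array([.006,0,.024])
for n in d: print(n,"tip",proj(d[n],tip),"bend",proj(d[n],bend),"ring",proj(d[n],ring))
```

```text
False [ 0.5368 -0.0078  0.1821] [ 0.5374 -0.0079  0.1827] [-0.7656  0.2069 -1.1881] 8.3833
scene tip [344.0687 193.7589] bend [343.4934 188.0954] ring [345.955  195.6839]
top tip [343.922  142.4376] bend [346.3343 143.9511] ring [342.4442 139.1304]
```

View pics/z2.png

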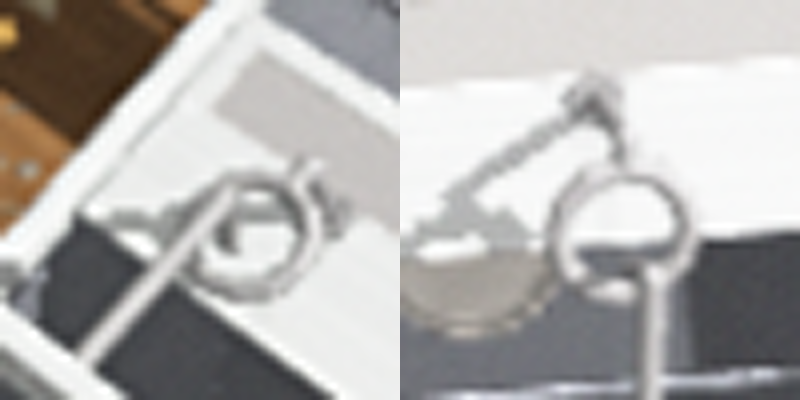

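Scene: the bend is at (343.5,188.8) and the ring at (345.9,195). Top: the bend is at (346.5,143.5) and the ring at (342.8,139.6). All match prediction within 1 px, so I'll insert and pull.

Run:
```python
from h import *
from workcell import env,solver,sensors,grab_frame
np.set_printoptions(precision=4,suppress=True)
def st(m):
    p=np.array(sensors.current_ee_pos());r=Rring.T@(p-tcp_tip(0,0))
    print(m,"tip in ring0",r,"F ring",Rring.T@np.array(sensors.current_ft_force()),round(sensors.current_clock(),2),flush=True)
st("pre")
hit=env.servo_line(tcp_tip(-.002,-.013),speed=.05,force_limit=8)
st(f"in {hit}")
if hit: raise SystemExit
env.wait(.2)
for x in(-.02,-.04,-.06,-.075,-.09):
    hit=env.servo_line(tcp_tip(x,-.013),speed=.06,force_limit=14)
    st(f"pull {hit}")
    if hit: break
d={}
for n in("scene","top"): d[n]=grab_frame(n)
pickle.dump(d,open("f3.pkl","wb"))
s,t=d["scene"]["pixels"],d["top"]["pixels"]
c=lambda im,x,y,w,h,k:cv2.resize(im[y:y+h,x:x+w],(w*k,h*k),interpolation=2)
cv2.imwrite("pics/z3.png",np.hstack([c(s,280,150,100,100,4),c(t,290,100,100,100,4)])[:,:,::-1])
```

```text
pre tip in ring0 [-0.0028  0.0001  0.0159] F ring [ 0.2395  0.0823 -0.4804] 8.48
in False tip in ring0 [-0.0023  0.0001 -0.013 ] F ring [-2.5284 -0.8233  3.2221] 9.22
pull False tip in ring0 [-0.0207  0.     -0.0129] F ring [-1.7641 -0.7366  2.274 ] 9.87
pull False tip in ring0 [-0.0417  0.0002 -0.0131] F ring [-1.7555 -0.7293  3.2138] 10.35
pull False tip in ring0 [-0.0618  0.0003 -0.0131] F ring [-2.955  -1.228   3.6275] 10.83
pull True tip in ring0 [-0.0645 -0.0009 -0.0127] F ring [ 1.2479  0.9518 -0.8675] 11.07
```

View pics/z3.png

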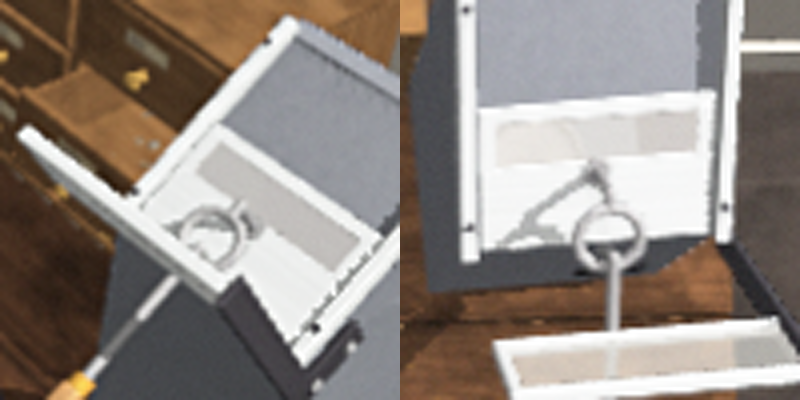

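Sash looks shut: its lower edge has reached the front, with the hook in the ring (scene ring at about (332,209.5), top at about (342.5,160)). I'll measure the travel.

Run:
```python
from h import *
d=pickle.load(open("f3.pkl","rb"))
x,e=tri((d["scene"],(332,209.5)),(d["top"],(342.5,160)));print(x,e,Rring.T@(x-ring))
from workcell import env,sensors,grab_frame
np.set_printoptions(precision=4,suppress=True)
def st(m):
    p=np.array(sensors.current_ee_pos());r=Rring.T@(p-tcp_tip(0,0))
    print(m,"tip in ring0",r,"F ring",Rring.T@np.array(sensors.current_ft_force()),round(sensors.current_clock(),2),flush=True)
st("now")
for x in(-.07,-.08,-.09):
    hit=env.servo_line(tcp_tip(x,-.013),speed=.04,force_limit=25)
    st(f"pull {hit}")
    if hit:break
env.wait(.2);st("")
f=grab_frame("top");pickle.dump(f,open("f4.pkl","wb"))
dd=np.abs(f["pixels"].astype(int)-d["top"]["pixels"])[100:185,290:380].sum(2);print("changed px",(dd>60).sum())
```

```text
[ 6.86150387e-01 -4.76770471e-04  2.46024572e-01] [np.float64(0.3), np.float64(0.3)] [-0.05167365  0.00011442  0.00726157]
now tip in ring0 [-0.0644 -0.0009 -0.0128] F ring [ 2.3261 -0.1423 -1.0863] 11.17
pull False tip in ring0 [-0.0648 -0.0011 -0.0123] F ring [10.4484 -0.4894 -4.3985] 11.47
pull False tip in ring0 [-0.0654 -0.0031 -0.0108] F ring [22.9874  1.6452 -4.7492] 11.87
pull False tip in ring0 [-0.0661 -0.0053 -0.0093] F ring [34.7577  4.1114 -5.5259] 12.27
 tip in ring0 [-0.0661 -0.0052 -0.0093] F ring [34.5102  2.0043 -4.9661] 12.47
changed px 33
```

Run:
```python
from h import *
from workcell import env,sensors,grab_frame
np.set_printoptions(precision=4,suppress=True)
def st(m):
    p=np.array(sensors.current_ee_pos());r=Rring.T@(p-tcp_tip(0,0))
    print(m,"tip in ring0",r,"F ring",Rring.T@np.array(sensors.current_ft_force()),round(sensors.current_clock(),2),flush=True)
env.servo_line(tcp_tip(-.058,-.013),speed=.06);st("back")
hit=env.servo_line(tcp_tip(-.057,.016),speed=.06,force_limit=10);st(f"up {hit}")
d={n:grab_frame(n) for n in("scene","top")}
pickle.dump(d,open("f5.pkl","wb"))
s,t=d["scene"]["pixels"],d["top"]["pixels"]
c=lambda im,x,y,w,h,k:cv2.resize(im[y:y+h,x:x+w],(w*k,h*k),interpolation=2)
cv2.imwrite("pics/z5.png",np.hstack([c(s,280,150,100,100,4),c(t,290,100,100,100,4)])[:,:,::-1])
```

```text
back tip in ring0 [-0.0596  0.0003 -0.0135] F ring [-0.222   0.9122  2.6733] 13.2
up False tip in ring0 [-0.0572 -0.      0.0161] F ring [-0.7936  0.239  -0.5094] 13.83
```

View pics/z5.png

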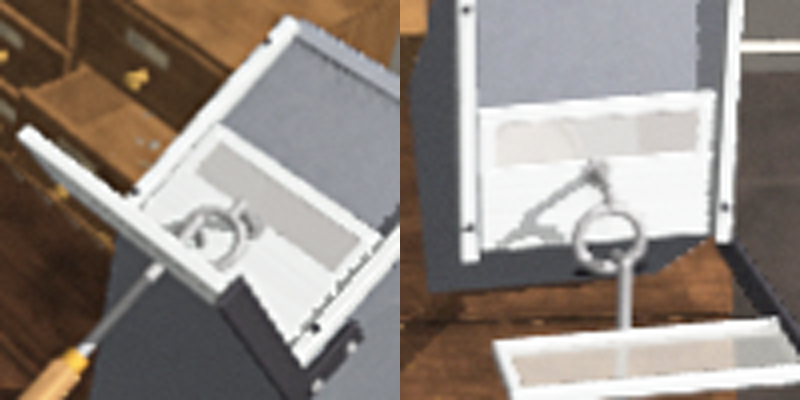

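The hook is lifted out (top: rod end at about (346,164), ring still at (342.5,160)) and the sash hasn't moved. Retreating to above the rest.

Run:
```python
from h import *
from workcell import env,sensors,grab_frame
np.set_printoptions(precision=4,suppress=True)
print(env.servo_line(tcp_tip(-.125,.016),speed=.08,force_limit=8),sensors.current_ft_force())
L=Ro.from_euler('z',psi).as_matrix()
g0=ring+Rring@(np.array([-.125,0,.016])-TIP)
env.servo_line(tcp_from_grip(g0+[0,0,.03],L),speed=.1,rot=Q(L))
P=lambda dz:tcp_from_grip(seat+[0,0,dz],Rrest)
env.servo_line(P(.11),speed=.2,rot=Q(Rrest))
env.servo_line(P(.045),speed=.1)
env.wait(.2)
d={n:grab_frame(n) for n in("scene","top")}
pickle.dump(d,open("f6.pkl","wb"))
print(sensors.current_clock(),sensors.current_ee_pos(),P(.045),sensors.current_finger_gap())
s,t=d["scene"]["pixels"],d["top"]["pixels"]
c=lambda im,x,y,w,h,k:cv2.resize(im[y:y+h,x:x+w],(w*k,h*k),interpolation=2)
cv2.imwrite("pics/z6.png",np.hstack([c(s,178,165,100,100,4),c(t,180,175,100,100,4)])[:,:,::-1])
g=seat+[0,0,.045]
for n in d: print(n,[proj(d[n],g+Rrest@np.array(v)) for v in([-.07,0,.01],[.07,0,.01],[.19,0,0],TIP)])
```

```text
False [ 0.1675  0.1377 -0.5825]
18.6083 [0.467  0.3206 0.1037] [0.4667 0.3204 0.1031] 0.014873041582810286
scene [array([186.173 , 212.0772]), array([228.1315, 198.2664]), array([261.242 , 189.6447]), array([259.4236, 195.6219])]
top [array([214.1694, 270.8496]), array([219.2828, 218.1155]), array([223.8095, 174.2605]), array([224.0549, 177.6026])]
```

View pics/z6.png

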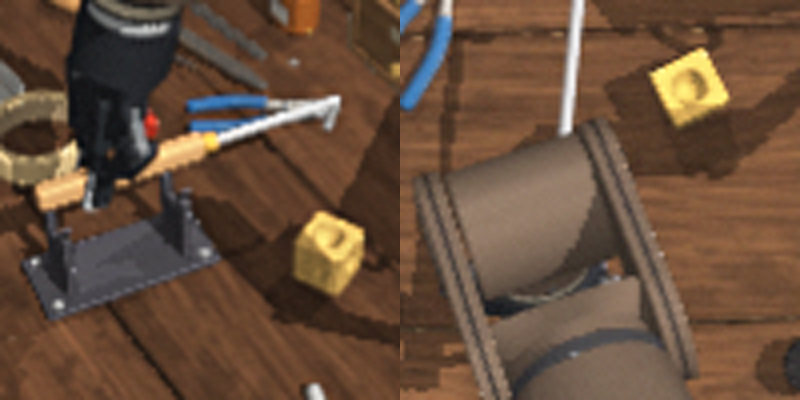

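The pole is level over both forks (back end at scene (187.5,212.5), bend at (262,189.5), within about 1 px of prediction). Lowering and releasing.

Run:
```python
from h import *
from workcell import env,sensors,grab_frame
np.set_printoptions(precision=4,suppress=True)
P=lambda dz:tcp_from_grip(seat+[0,0,dz],Rrest)
for z in(.02,.0015):
    print(env.servo_line(P(z),speed=.06,force_limit=10),sensors.current_ee_pos(),P(z),sensors.current_ft_force())
if sensors.current_ee_pos()[2]<P(0)[2]+.006:
    env.set_gripper(.05)
    env.wait(.2)
    back=Rrest@np.array([np.sin(TILT),0,np.cos(TILT)])
    env.servo_line(P(0)+.13*back,speed=.12)
    env.set_gripper(.05)
    p=sensors.current_joint_pos();env.goto_joints([p[0]+.75]+list(p[1:]))
d={n:grab_frame(n) for n in("scene","top")}
pickle.dump(d,open("f7.pkl","wb"));print(sensors.current_clock())
s,t=d["scene"]["pixels"],d["top"]["pixels"]
c=lambda im,x,y,w,h,k:cv2.resize(im[y:y+h,x:x+w],(w*k,h*k),interpolation=2)
a=np.vstack([c(s,178,185,100,75,4),c(s,280,150,100,75,4)]);b=np.vstack([c(t,180,200,100,75,4),c(t,290,110,100,75,4)])
cv2.imwrite("pics/z7.png",np.hstack([a,b])[:,:,::-1])
```

```text
False [0.4664 0.3204 0.0775] [0.4667 0.3204 0.0781] [ 0.519  -0.2484 -0.621 ]
False [0.4665 0.3203 0.0591] [0.4667 0.3204 0.0596] [ 0.1978 -0.0725 -0.6673]
23.4
```

View pics/z7.png

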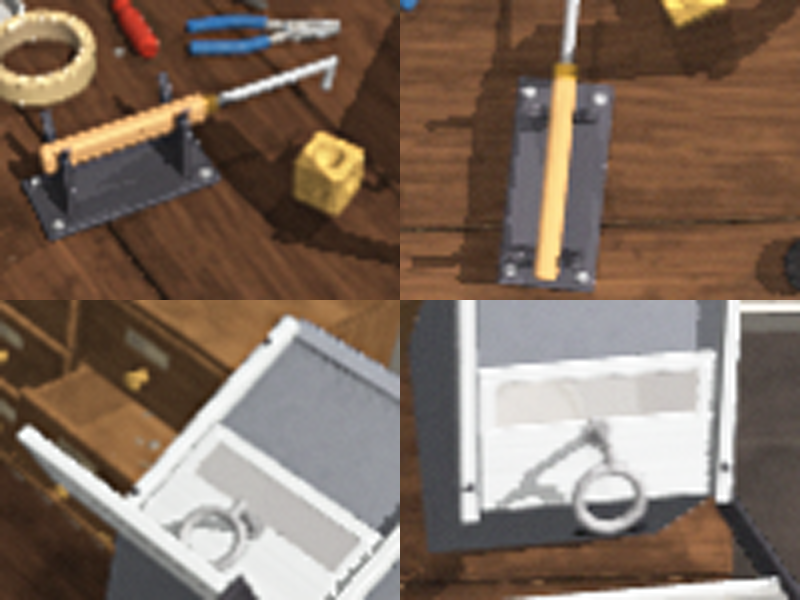

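The pole lies in both forks just as it started (hook end at scene (261,200), leg down; top handle from (221,218) to (216,269)). The sash is shut, with its ring still at top (342.5,160), and the arm is clear.

Run:
```python
from workcell import hand_in,sensors
print(sensors.current_joint_velocities(),sensors.current_ft_force());hand_in();print(sensors.current_clock())
```

```text
[ 1.22267887e-03  2.57840906e-04 -1.63137269e-04 -8.28650131e-04
 -8.68599152e-05 -1.68659968e-04] [-0.09702533 -0.51785009 -0.16177045]
the job is handed in; nothing more can be done
the job is handed in; nothing more can be done
```

I took the pole from its rest, hooked the ring under the shield and pulled the sash down to its stop. Then I unhooked it, laid the pole back in both forks and handed the job in. The clock read 23.4 s just before hand-in, against the 48 s limit.

**Sash:** it stopped hard. Pulling with up to about 35 N gave under 2 mm more movement of the tool. The ring had not moved in the pictures after unhooking or at the end. I did not read the joint directly: the cameras gave about 52 mm of travel and the tool about 54 mm, which fits a start near 16–18 mm. That camera fix also put the ring about 7 mm off the slope's plane. I took this for pixel error and did not measure it again.

**Pole:** the last pictures show it in both forks, hook end the same way and leg down. By eye it matches its first pose to within about a pixel.

**Other things:** the gripper was empty and clear of everything. Tool forces stayed small, apart from the pull against the stop. I saw no contact with the hood and no moved bench items in the crops I viewed. The pocket scale and the marker were not fully in the last crops; the arm worked well above them.

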